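File the screw cases in the push-open drawer

TASK

Press the front of the drawer unit so that the latch lets the drawer slide out, then stand every grey screw case from the bench upright on the drawer's floor in one row against its right-hand side wall (right as seen from the robot), broad sides facing the wall, and slide the end stop up snug so that no gaps are left in the row. Then push the drawer shut until it latches, check that it really stays shut (open and correct it if not), and do not disturb the other things.

Things in the scene. Friction and masses are not known exactly. Their poses are not given: they have to be found in the camera images.
- drawer (a joint): handleless push-open drawer, m: 0 = shut and latched (12 mm gap behind panel), 0.145 = fully out (along -x of drawer_floor). Push-push latch: press the panel 9 mm past shut, right to its stop (8-14 N, joint -0.009), let go, and a 5-7 N spring slides it fully out in 1.5 s, following a retreating finger. Push it in likewise to the stop, let go: it latches at 0; if short of that it slides out; another press reopens it
- drawer_floor (a point): centre of drawer's inner floor, 16 mm above bench, moves with it; x into the unit, y left. Inside 118 (x) x 304 mm (y): right wall's inner face at y=-152; side and back walls 36 high. Front panel: outer face x=-73, 14 thick, 346 wide, from 10 to 88 mm above bench. The fixed wooden unit is 354 wide, 230 deep, 90 high, offcut on its back; drawer out, its front is at x=+98 and the inside is clear
- stop (a joint): end stop in the drawer, m: upright aluminium plate 10 thick (y), 108 wide (x), top 55 mm above the drawer floor; slides on about 2 N friction and stays where left. 0 = near the left wall, grows as it moves right (-y of drawer_floor), up to 0.21. At 0 there are 244 mm for cases between the right wall and its face, and 50 mm free behind it
- stop_face (a point): middle of the foot of the stop's packing face (its right, -y face), at drawer floor height; the plate's back is 10 mm further to +y; axes as drawer_floor
- case_a: thin grey hard-plastic screw case with a black seam and two steel clasps, 60 mm wide (x) x 32 mm thick (y) x 56 mm tall (z), about 0.2 kg, heavy at the bottom; origin at the centre of its underside, z up; starts upright on the bench (may be absent)
- case_b: thin grey hard-plastic screw case with a black seam and two steel clasps, 60 mm wide (x) x 32 mm thick (y) x 56 mm tall (z), about 0.2 kg, heavy at the bottom; origin at the centre of its underside, z up; starts upright on the bench (may be absent)
- case_c: thin grey hard-plastic screw case with a black seam and two steel clasps, 60 mm wide (x) x 32 mm thick (y) x 56 mm tall (z), about 0.2 kg, heavy at the bottom; origin at the centre of its underside, z up; starts upright on the bench (may be absent)
- case_d: thick grey hard-plastic screw case with a black seam and two steel clasps, 60 mm wide (x) x 42 mm thick (y) x 56 mm tall (z), about 0.2 kg, heavy at the bottom; origin at the centre of its underside, z up; starts upright on the bench (may be absent)
- case_e: thick grey hard-plastic screw case with a black seam and two steel clasps, 60 mm wide (x) x 42 mm thick (y) x 56 mm tall (z), about 0.2 kg, heavy at the bottom; origin at the centre of its underside, z up; starts upright on the bench (may be absent)
- case_a_p (a point): middle of the broad +y face of case_a, 20 mm above its underside
- case_a_m (a point): middle of the broad -y face of case_a, 20 mm above its underside
- case_b_p (a point): middle of the broad +y face of case_b, 20 mm above its underside
- case_b_m (a point): middle of the broad -y face of case_b, 20 mm above its underside
- case_c_p (a point): middle of the broad +y face of case_c, 20 mm above its underside
- case_c_m (a point): middle of the broad -y face of case_c, 20 mm above its underside
- case_d_p (a point): middle of the broad +y face of case_d, 20 mm above its underside
- case_d_m (a point): middle of the broad -y face of case_d, 20 mm above its underside
- case_e_p (a point): middle of the broad +y face of case_e, 20 mm above its underside
- case_e_m (a point): middle of the broad -y face of case_e, 20 mm above its underside
- jar: bystander: glass jar with a steel lid, 48 mm wide, 62 mm tall, standing among the cases; origin at the centre of its underside
- tape: bystander: roll of masking tape lying flat, 90 mm across, 25 mm high; origin at the centre of its underside
- tin: bystander: steel tin with a paper label, 74 mm wide, 95 mm tall; origin at the centre of its underside
- glue: bystander: white bottle with orange cap, 50 mm wide, 120 mm tall; origin at the centre of its underside
- cup: bystander: white mug, 72 mm wide, 85 mm tall; origin at the centre of its underside
There are look-alikes about, which are no part of the job. Leave any orange or pink look-alike of the case_b alone. What is shaped like the case_a but brown is not meant.

How it is judged (in metres and radians):
On the way, in this order (a step that is already met when the one before it is completed fails the run):
1. the latch is released and the drawer has slid out (over 120 mm) (value of joint drawer above 0.12 m), for 0.2 s.
2. with the drawer out, every case stands upright in the drawer in a row and the end stop is snug, no gap over 6 mm (x of case_a in the frame of drawer_floor between -0.034 and 0.034 m and y of each of case_a, case_b, case_c, case_d, case_e in the frame of drawer_floor above -0.14 m and y of each of case_a, case_b, case_c, case_d, case_e in the frame of stop_face below -0.012 m and z of case_a in the frame of drawer_floor between -0.004 and 0.006 m and angle between each of case_a, case_b, case_c, case_d, case_e's own z axis and vertical below 0.12 rad and angle between the y axis of each of case_a, case_b, case_c, case_d, case_e and the y axis of drawer_floor, either way round below 0.2 rad and (y of case_a_p in the frame of drawer_floor below -0.146 m or y of case_a_p in the frame of stop_face above -0.006 m or y of case_a_p in the frame of case_b between -0.022 and 0.022 m or y of case_a_p in the frame of case_c between -0.022 and 0.022 m or y of case_a_p in the frame of case_d between -0.027 and 0.027 m or y of case_a_p in the frame of case_e between -0.027 and 0.027 m) and (y of case_a_m in the frame of drawer_floor below -0.146 m or y of case_a_m in the frame of stop_face above -0.006 m or y of case_a_m in the frame of case_b between -0.022 and 0.022 m or y of case_a_m in the frame of case_c between -0.022 and 0.022 m or y of case_a_m in the frame of case_d between -0.027 and 0.027 m or y of case_a_m in the frame of case_e between -0.027 and 0.027 m) and x of case_b in the frame of drawer_floor between -0.034 and 0.034 m and z of case_b in the frame of drawer_floor between -0.004 and 0.006 m and (y of case_b_p in the frame of drawer_floor below -0.146 m or y of case_b_p in the frame of stop_face above -0.006 m or y of case_b_p in the frame of case_a between -0.022 and 0.022 m or y of case_b_p in the frame of case_c between -0.022 and 0.022 m or y of case_b_p in the frame of case_d between -0.027 and 0.027 m or y of case_b_p in the frame of case_e between -0.027 and 0.027 m) and (y of case_b_m in the frame of drawer_floor below -0.146 m or y of case_b_m in the frame of stop_face above -0.006 m or y of case_b_m in the frame of case_a between -0.022 and 0.022 m or y of case_b_m in the frame of case_c between -0.022 and 0.022 m or y of case_b_m in the frame of case_d between -0.027 and 0.027 m or y of case_b_m in the frame of case_e between -0.027 and 0.027 m) and x of case_c in the frame of drawer_floor between -0.034 and 0.034 m and z of case_c in the frame of drawer_floor between -0.004 and 0.006 m and (y of case_c_p in the frame of drawer_floor below -0.146 m or y of case_c_p in the frame of stop_face above -0.006 m or y of case_c_p in the frame of case_a between -0.022 and 0.022 m or y of case_c_p in the frame of case_b between -0.022 and 0.022 m or y of case_c_p in the frame of case_d between -0.027 and 0.027 m or y of case_c_p in the frame of case_e between -0.027 and 0.027 m) and (y of case_c_m in the frame of drawer_floor below -0.146 m or y of case_c_m in the frame of stop_face above -0.006 m or y of case_c_m in the frame of case_a between -0.022 and 0.022 m or y of case_c_m in the frame of case_b between -0.022 and 0.022 m or y of case_c_m in the frame of case_d between -0.027 and 0.027 m or y of case_c_m in the frame of case_e between -0.027 and 0.027 m) and x of case_d in the frame of drawer_floor between -0.034 and 0.034 m and z of case_d in the frame of drawer_floor between -0.004 and 0.006 m and (y of case_d_p in the frame of drawer_floor below -0.146 m or y of case_d_p in the frame of stop_face above -0.006 m or y of case_d_p in the frame of case_a between -0.022 and 0.022 m or y of case_d_p in the frame of case_b between -0.022 and 0.022 m or y of case_d_p in the frame of case_c between -0.022 and 0.022 m or y of case_d_p in the frame of case_e between -0.027 and 0.027 m) and (y of case_d_m in the frame of drawer_floor below -0.146 m or y of case_d_m in the frame of stop_face above -0.006 m or y of case_d_m in the frame of case_a between -0.022 and 0.022 m or y of case_d_m in the frame of case_b between -0.022 and 0.022 m or y of case_d_m in the frame of case_c between -0.022 and 0.022 m or y of case_d_m in the frame of case_e between -0.027 and 0.027 m) and x of case_e in the frame of drawer_floor between -0.034 and 0.034 m and z of case_e in the frame of drawer_floor between -0.004 and 0.006 m and (y of case_e_p in the frame of drawer_floor below -0.146 m or y of case_e_p in the frame of stop_face above -0.006 m or y of case_e_p in the frame of case_a between -0.022 and 0.022 m or y of case_e_p in the frame of case_b between -0.022 and 0.022 m or y of case_e_p in the frame of case_c between -0.022 and 0.022 m or y of case_e_p in the frame of case_d between -0.027 and 0.027 m) and (y of case_e_m in the frame of drawer_floor below -0.146 m or y of case_e_m in the frame of stop_face above -0.006 m or y of case_e_m in the frame of case_a between -0.022 and 0.022 m or y of case_e_m in the frame of case_b between -0.022 and 0.022 m or y of case_e_m in the frame of case_c between -0.022 and 0.022 m or y of case_e_m in the frame of case_d between -0.027 and 0.027 m) and value of joint drawer above 0.1 m), for 0.2 s.
3. the drawer is pushed shut and latched (value of joint drawer below 0.005 m), for 0.5 s.
At the end, for the whole second after the job is handed in: The drawer is shut, latched and at rest (within 6 mm); every case that is present stands upright (within 0.12 rad) on the drawer floor between the right-hand wall and the end stop, broad faces to the wall (within 0.2 rad), and no broad face is more than 6 mm from the wall, the stop or the next case (x of case_a in the frame of drawer_floor between -0.034 and 0.034 m and y of each of case_a, case_b, case_c, case_d, case_e in the frame of drawer_floor above -0.14 m and y of each of case_a, case_b, case_c, case_d, case_e in the frame of stop_face below -0.012 m and z of case_a in the frame of drawer_floor between -0.004 and 0.006 m and angle between each of case_a, case_b, case_c, case_d, case_e's own z axis and vertical below 0.12 rad and angle between the y axis of each of case_a, case_b, case_c, case_d, case_e and the y axis of drawer_floor, either way round below 0.2 rad and (y of case_a_p in the frame of drawer_floor below -0.146 m or y of case_a_p in the frame of stop_face above -0.006 m or y of case_a_p in the frame of case_b between -0.022 and 0.022 m or y of case_a_p in the frame of case_c between -0.022 and 0.022 m or y of case_a_p in the frame of case_d between -0.027 and 0.027 m or y of case_a_p in the frame of case_e between -0.027 and 0.027 m) and (y of case_a_m in the frame of drawer_floor below -0.146 m or y of case_a_m in the frame of stop_face above -0.006 m or y of case_a_m in the frame of case_b between -0.022 and 0.022 m or y of case_a_m in the frame of case_c between -0.022 and 0.022 m or y of case_a_m in the frame of case_d between -0.027 and 0.027 m or y of case_a_m in the frame of case_e between -0.027 and 0.027 m) and x of case_b in the frame of drawer_floor between -0.034 and 0.034 m and z of case_b in the frame of drawer_floor between -0.004 and 0.006 m and (y of case_b_p in the frame of drawer_floor below -0.146 m or y of case_b_p in the frame of stop_face above -0.006 m or y of case_b_p in the frame of case_a between -0.022 and 0.022 m or y of case_b_p in the frame of case_c between -0.022 and 0.022 m or y of case_b_p in the frame of case_d between -0.027 and 0.027 m or y of case_b_p in the frame of case_e between -0.027 and 0.027 m) and (y of case_b_m in the frame of drawer_floor below -0.146 m or y of case_b_m in the frame of stop_face above -0.006 m or y of case_b_m in the frame of case_a between -0.022 and 0.022 m or y of case_b_m in the frame of case_c between -0.022 and 0.022 m or y of case_b_m in the frame of case_d between -0.027 and 0.027 m or y of case_b_m in the frame of case_e between -0.027 and 0.027 m) and x of case_c in the frame of drawer_floor between -0.034 and 0.034 m and z of case_c in the frame of drawer_floor between -0.004 and 0.006 m and (y of case_c_p in the frame of drawer_floor below -0.146 m or y of case_c_p in the frame of stop_face above -0.006 m or y of case_c_p in the frame of case_a between -0.022 and 0.022 m or y of case_c_p in the frame of case_b between -0.022 and 0.022 m or y of case_c_p in the frame of case_d between -0.027 and 0.027 m or y of case_c_p in the frame of case_e between -0.027 and 0.027 m) and (y of case_c_m in the frame of drawer_floor below -0.146 m or y of case_c_m in the frame of stop_face above -0.006 m or y of case_c_m in the frame of case_a between -0.022 and 0.022 m or y of case_c_m in the frame of case_b between -0.022 and 0.022 m or y of case_c_m in the frame of case_d between -0.027 and 0.027 m or y of case_c_m in the frame of case_e between -0.027 and 0.027 m) and x of case_d in the frame of drawer_floor between -0.034 and 0.034 m and z of case_d in the frame of drawer_floor between -0.004 and 0.006 m and (y of case_d_p in the frame of drawer_floor below -0.146 m or y of case_d_p in the frame of stop_face above -0.006 m or y of case_d_p in the frame of case_a between -0.022 and 0.022 m or y of case_d_p in the frame of case_b between -0.022 and 0.022 m or y of case_d_p in the frame of case_c between -0.022 and 0.022 m or y of case_d_p in the frame of case_e between -0.027 and 0.027 m) and (y of case_d_m in the frame of drawer_floor below -0.146 m or y of case_d_m in the frame of stop_face above -0.006 m or y of case_d_m in the frame of case_a between -0.022 and 0.022 m or y of case_d_m in the frame of case_b between -0.022 and 0.022 m or y of case_d_m in the frame of case_c between -0.022 and 0.022 m or y of case_d_m in the frame of case_e between -0.027 and 0.027 m) and x of case_e in the frame of drawer_floor between -0.034 and 0.034 m and z of case_e in the frame of drawer_floor between -0.004 and 0.006 m and (y of case_e_p in the frame of drawer_floor below -0.146 m or y of case_e_p in the frame of stop_face above -0.006 m or y of case_e_p in the frame of case_a between -0.022 and 0.022 m or y of case_e_p in the frame of case_b between -0.022 and 0.022 m or y of case_e_p in the frame of case_c between -0.022 and 0.022 m or y of case_e_p in the frame of case_d between -0.027 and 0.027 m) and (y of case_e_m in the frame of drawer_floor below -0.146 m or y of case_e_m in the frame of stop_face above -0.006 m or y of case_e_m in the frame of case_a between -0.022 and 0.022 m or y of case_e_m in the frame of case_b between -0.022 and 0.022 m or y of case_e_m in the frame of case_c between -0.022 and 0.022 m or y of case_e_m in the frame of case_d between -0.027 and 0.027 m) and value of joint drawer between -0.005 and 0.006 m and velocity of joint drawer between -0.01 and 0.01 m/s); the robot touches nothing.
It fails at once if a bystander is shoved more than 6 cm (distance of any of jar, tape, tin, glue, cup from where it was at the start of the episode above 0.06 m).
It fails at once if a standing bystander is knocked over (angle between any of jar, tape, tin, glue, cup's own z axis and vertical above 0.7 rad).
Of case_a, case_b, case_c, case_d, case_e only 3 to 5 are there at a start; the rules pass over those that are not, and their reading is None.
At some moment in a run one of case_a, case_b, case_c, case_d, case_e may be knocked a few centimetres aside while the robot is not near it.
It also fails if it takes over 210 s, if anything falls off the work surface, if the arm or the gripper's body presses on something with over 40 N, if the wrist force passes 120 N, or if a joint passes its speed limit or range.

ROBOT

A 6-joint arm with a two-finger parallel gripper is mounted at the origin on the work surface. World frame = base frame: x ahead of the robot, y to its left, z up, the work surface at z = 0. Lengths are in mm, angles in rad, forces in N, time in s.
With the tool pointing down it reaches from about 400 to 925 mm from the base axis. Payload 12.5 kg.
Tool frame: the origin (TCP) lies at the very end of the fingers, on their centre line; the grasp point (between the pads) lies 19 mm behind it; z points along the fingers, y is the direction in which the jaws open and shut (so a half turn about z gives the same grasp; the last joint's range is limited). The gripper opens to 95 mm and grips with 3 to 60 N. Pads are 20 mm wide; open, the fingers measure 119 mm over their backs; the gripper's body (75 mm by 180 mm) begins 59 mm behind the grasp point.
Start: joints at [1.146, 0.491, 1.559, -0, 1.092, -0.106], TCP at [195.875, 593.531, 214.661] pointing down, gripper open.
Joint ranges: [-3.1, 3.1], [-0.84, 2.19], [0.05, 2.79], [-1.13, 4.28], [0.06, 2.93], [-2.69, 2.69]. Speed limits (rad/s): [2.22, 2.22, 2.79, 3.14, 3.14, 3.14].

INTERFACE

Orientations are given as a rotation vector (axis times angle).
In Python, from plant import r, optics, finish_job, finder gives the robot as it stands.
- The arm moves only by the tool move_arm, never from a script. Its argument "commands" is a list of rows, each a list of 3 entries, a list of its own where there are three numbers: the shift along the tool's x, y, z in m, then the turn, a rotation vector about the tool's x, y, z in rad, then the finger opening in m, from 0 to 0.0951. In form: [[[dx, dy, dz], [wx, wy, wz], fingers], ...]. A call has 1 to 12 rows; each row is the pose to reach, as a shift and turn from the pose commanded when the call began, along the tool's axes at that moment; what a row does not reach only later rows make up. A row lasts 1/10 s, in which the tool goes at most 50 mm and 8.59 degrees, less where a joint would pass 70% of its speed; a pose out of reach is approached as far as the arm can. A call with a gripper value outside its range is refused whole. The fingers move at their own pace and stop on an object; "grip_force" is the grip in N (left out, the last holds). Time passes only in rows, so rows that repeat a pose let the fingers close. It gives the time, the measured TCP pose, the force and the opening at its end, in the units of the state.
- r.observe(): the state, without advancing time (a new reading comes with each control period).
- optics.read_camera(name): name is "scene" or "top"; returns the picture (420x560x3 uint8, red, green, blue); there is no depth.
- optics.camera_model(name): a dict with "fx", "fy", "cx", "cy" (pixels), "rvec" (rotation vector, rad) and "tvec" (3), from world to camera coordinates, as OpenCV has them. Camera axes: x right, y down, z forward; pixel columns grow to the right and rows downward; lengths in mm; the calibration is good to about 2 mm. A picture is of the moment at which its call begins. camera_model takes no time and is no camera call.
- finish_job(): hands the job in, once; it reports no verdict.
Trained networks look in the newest picture that a camera, given by its name, has taken for a name from the list of things; names that differ only in an ending like _2 or _b are one class to them, and where a whole thing is asked for, a point or a joint stands for the part that bears it (a point fixed in the world has none). Each returns a list of dicts, best first, with "confidence" (0 to 1); they miss things now and then, are a little off and sometimes report something else, mostly with a low value. They report only what shows in the picture. A call takes as long as a camera call. They do not tell look-alikes from the thing itself.
- finder.recognise(camera, name): "point" ([x, y, z] in mm, in world coordinates, good to about 4 mm: the middle of the surface that is visible of it).
- finder.outline_of(camera, name): "mask" (420x560 bool, what is visible of it).
- finder.place_of(camera, name): "point" ([x, y, z] in mm, in world coordinates, good to about 4 mm: a listed point, or the origin of a listed thing).
The state is a dict: "time": time; "q": joint angles; "dq": joint speeds; "joint_torque": joint torques, N m; "position": TCP position; "orientation": TCP orientation; "force": force on the tool from outside, world axes, zero at the start; "ft_torque": the same for the moment, N m; "finger_gap": finger opening in mm.
Only numpy, scipy, OpenCV 4.12 (cv2) and the standard library are available. Lean on these libraries where they do the work, as an engineer would, in place of code of your own. Each camera call takes 0.05 s, during which the arm holds its last target. There are 200 camera calls.

## Working session

There is one attempt and no reset: what is moved stays moved. The work goes in short steps, Python scripts to look and compute and a tool call to move; the robot and the scene stay as the last step left them, time stands still between calls to the robot, and variables do not carry over. Pictures are saved under pics/ and viewed, about 12 in all and at most 16, crops included, and the job is handed in when it is done.

Besides the shell and the picture viewer there is one more tool, called after "Call:" as name(argument=value, ...), one argument or row to a line, values as JSON. move_arm: Moves the arm, as the interface text tells. Its arguments: {"type":"object","properties":{"commands":{"type":"array","items":{"type":"array"}},"grip_force":{"type":"number"}},"required":["commands"]}

```bash
mkdir -p pics; ls
cat > h.py <<'E'
import numpy as np, cv2
from plant import r, optics, finish_job, finder
from scipy.spatial.transform import Rotation as R
def cam(n):
    m=optics.camera_model(n); K=np.array([[m['fx'],0,m['cx']],[0,m['fy'],m['cy']],[0,0,1.]])
    return K,cv2.Rodrigues(np.array(m['rvec'],float))[0],np.array(m['tvec'],float)
def back(n,uv,z):
    K,Rm,t=cam(n); uv=np.atleast_2d(np.array(uv,float)); d=(np.linalg.inv(K)@np.c_[uv,np.ones(len(uv))].T).T@Rm
    c=-Rm.T@t; return c+d*((z-c[2])/d[:,2])[:,None]
def proj(n,p):
    K,Rm,t=cam(n); q=(np.atleast_2d(p)@Rm.T+t)@K.T; return q[:,:2]/q[:,2:]
def shot(n,f):
    im=optics.read_camera(n); cv2.imwrite('pics/'+f,im[:,:,::-1]); return im
def st():
    s=r.observe(); print('t',round(s['time'],2),'pos',np.round(s['position'],1),'ori',np.round(s['orientation'],3),'F',np.round(s['force'],1),'gap',round(s['finger_gap'],1)); return s
E
python3 - <<'E'
from h import *
s=st(); print(np.round(R.from_rotvec(s['orientation']).as_matrix(),3))
a=shot('scene','s0.png');b=shot('top','t0.png')
for c in('top','scene'):
  K,Rm,t=cam(c); print(c,-Rm.T@t,Rm[2])
  for n in('case_a','case_d','drawer_floor','stop_face','jar','tape','tin','glue','cup'):
    print(c,n,[(np.round(d['point']).tolist(),round(d['confidence'],2)) for d in finder.place_of(c,n)])
E
```

```text
pics
t 0.0 pos [195.8 593.3 214.1] ori [-4.990e-01 -3.102e+00  2.000e-03] F [ 0.3 -0.   0.2] gap 95.0
[[-0.95   0.313 -0.   ]
 [ 0.313  0.95  -0.001]
 [ 0.    -0.001 -1.   ]]
top [ 471.6529166    45.42873059 1017.02994637] [ 0.08204408 -0.01005843 -0.99657794]
top case_a [([578.0, 170.0, 1.0], 0.94), ([373.0, 31.0, -2.0], 0.93), ([581.0, 281.0, -0.0], 0.92), ([620.0, 362.0, 2.0], 0.82), ([458.0, 279.0, 3.0], 0.64), ([463.0, 400.0, -2.0], 0.61)]
top case_d [([578.0, 170.0, 1.0], 0.94), ([373.0, 31.0, -2.0], 0.93), ([581.0, 281.0, -0.0], 0.92), ([620.0, 362.0, 2.0], 0.82), ([458.0, 279.0, 3.0], 0.64), ([463.0, 400.0, -2.0], 0.61)]
top drawer_floor [([647.0, 472.0, 1.0], 0.23)]
top stop_face [([459.0, 415.0, 23.0], 0.74)]
top jar [([442.0, 177.0, -2.0], 0.75)]
top tape [([386.0, -373.0, 0.0], 0.61)]
top tin [([738.0, 234.0, 1.0], 0.78)]
top glue [([646.0, 470.0, -1.0], 0.82)]
top cup [([749.0, 130.0, -2.0], 0.59)]
scene [1155.61913797 -615.42762054 1210.16996385] [-0.40259858  0.45647458 -0.79343894]
scene case_a [([582.0, 278.0, 0.0], 0.91), ([615.0, 362.0, -0.0], 0.83), ([458.0, 283.0, -3.0], 0.71), ([747.0, 132.0, 0.0], 0.71), ([644.0, 472.0, 4.0], 0.69), ([460.0, 397.0, -0.0], 0.68), ([582.0, 172.0, 3.0], 0.63), ([371.0, 27.0, -0.0], 0.53), ([442.0, 181.0, -1.0], 0.24)]
scene case_d [([582.0, 278.0, 0.0], 0.91), ([615.0, 362.0, -0.0], 0.83), ([458.0, 283.0, -3.0], 0.71), ([747.0, 132.0, 0.0], 0.71), ([644.0, 472.0, 4.0], 0.69), ([460.0, 397.0, -0.0], 0.68), ([582.0, 172.0, 3.0], 0.63), ([371.0, 27.0, -0.0], 0.53), ([442.0, 181.0, -1.0], 0.24)]
scene drawer_floor [([445.0, 184.0, -2.0], 0.68), ([585.0, 190.0, 18.0], 0.49)]
scene stop_face []
scene jar [([443.0, 181.0, 1.0], 0.61), ([643.0, 467.0, 4.0], 0.59)]
scene tape [([390.0, -374.0, 3.0], 0.8)]
scene tin [([736.0, 232.0, 0.0], 0.64)]
scene glue [([646.0, 469.0, 6.0], 0.76), ([585.0, 188.0, 21.0], 0.68)]
scene cup [([747.0, 130.0, 1.0], 0.56)]
```

Run:
```python
import cv2,numpy as np
a=cv2.imread('pics/t0.png');b=cv2.imread('pics/s0.png')
cv2.imwrite('pics/t0b.png',cv2.resize(a,(800,600),interpolation=cv2.INTER_CUBIC));cv2.imwrite('pics/s0b.png',cv2.resize(b,(800,600),interpolation=cv2.INTER_CUBIC))
```

```text
(no output)
```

View pics/t0b.png

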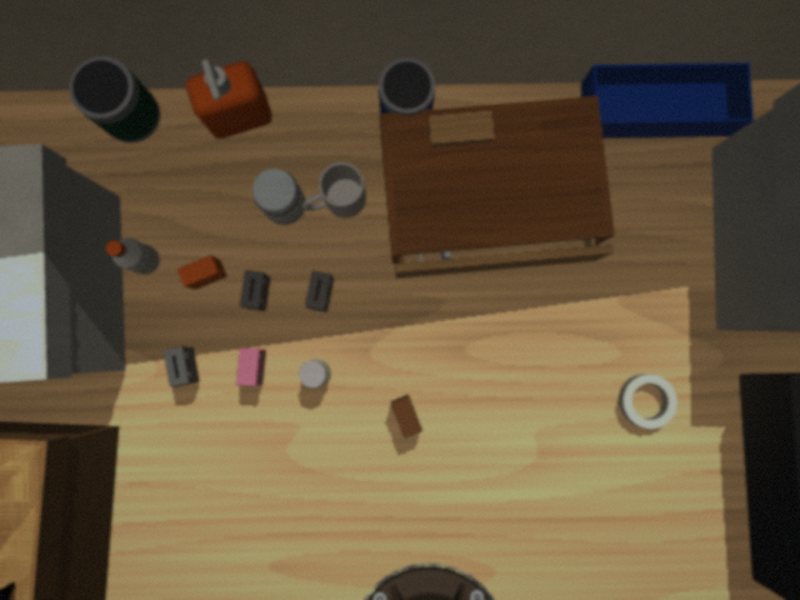

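View pics/s0b.png

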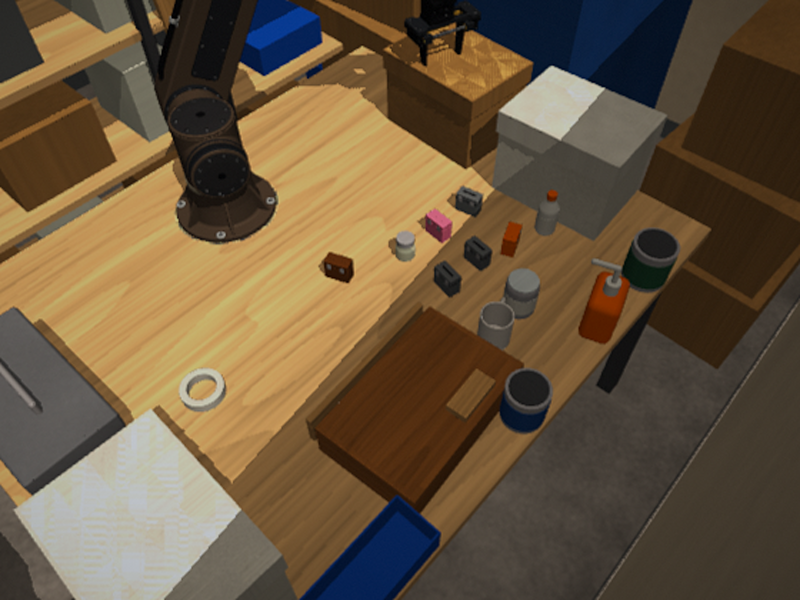

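```bash
cat >> h.py <<'E'
from scipy.optimize import minimize
def sil(c,x,y,yaw,L,T,H,z0=0):
    p=np.array([[sx*L/2,sy*T/2,z] for sx in(-1,1) for sy in(-1,1) for z in(z0,z0+H)]); cs,sn=np.cos(yaw),np.sin(yaw)
    p[:,:2]=p[:,:2]@np.array([[cs,sn],[-sn,cs]])+[x,y]; h=cv2.convexHull(proj(c,p).astype(np.float32))
    im=np.zeros((420*4,560*4),np.uint8); cv2.fillConvexPoly(im,np.round((h+.5)*4-.5).astype(int),1)
    return cv2.resize(im.astype(np.float32),(560,420),interpolation=cv2.INTER_AREA)
def fit(masks,x,y,T,z0=0,yaws=np.arange(0,np.pi,.3)):
    def cost(v): return sum(1-np.minimum(m,s).sum()/np.maximum(m,s).sum() for c,m in masks for s in [sil(c,v[0],v[1],v[2],60,T,56,z0)])/len(masks)
    ys=sorted(yaws,key=lambda a:cost([x,y,a]))[:2]
    return min((minimize(cost,[x,y,a],method='Nelder-Mead',options=dict(initial_simplex=[[x,y,a],[x+8,y,a],[x,y+8,a],[x,y,a+.25]],maxfev=90)) for a in ys),key=lambda q:q.fun)
def near(c,name,p,z=30):
    ms=finder.outline_of(c,name); uv=proj(c,[p[0],p[1],z])[0]; best=None
    for d in ms:
        m=d['mask']; k=np.argwhere(m).mean(0)[::-1]; e=np.linalg.norm(k-uv)
        if e<12 and (best is None or e<best[0]): best=(e,m)
    return None if best is None else best[1].astype(np.float32)
E
python3 - <<'E'
from h import *
a=cv2.imread('pics/t0.png')
A=cv2.resize(a[160:290,105:245],None,fx=4,fy=4,interpolation=cv2.INTER_CUBIC)
B=cv2.resize(a[160:200,265:440],None,fx=4.5,fy=4.5,interpolation=cv2.INTER_CUBIC)[:,:790]
B2=cv2.resize(a[160:200,265:440],(700,160),interpolation=cv2.INTER_CUBIC)
cv2.imwrite('pics/crop.png',cv2.convertScaleAbs(np.vstack([B2[:,:560],A[:430]]),alpha=1.6))
C=cv2.resize(a[60:200,255:440],(740,560),interpolation=cv2.INTER_CUBIC);cv2.imwrite('pics/unit.png',cv2.convertScaleAbs(C,alpha=1.7))
lst={'k1':(580,171),'k2':(581,280),'k3':(462,399)}
for n,p in lst.items():
  M=[(c,near(c,'case_a',p)) for c in('top','scene')]; M=[m for m in M if m[1] is not None]
  for T in(32,42):
    q=fit(M,*p,T); print(n,T,len(M),np.round(q.x,2),round(q.fun,3))
E
```

```text
k1 32 2 [580.14 170.3    2.92] 0.098
k1 42 2 [580.68 170.58   2.69] 0.235
k2 32 2 [584.68 277.56   2.97] 0.11
k2 42 2 [585.34 276.93   2.73] 0.245
k3 32 2 [4.6169e+02 3.9815e+02 1.9000e-01] 0.069
k3 42 2 [4.6157e+02 3.9807e+02 3.0000e-01] 0.179
```

View pics/crop.png

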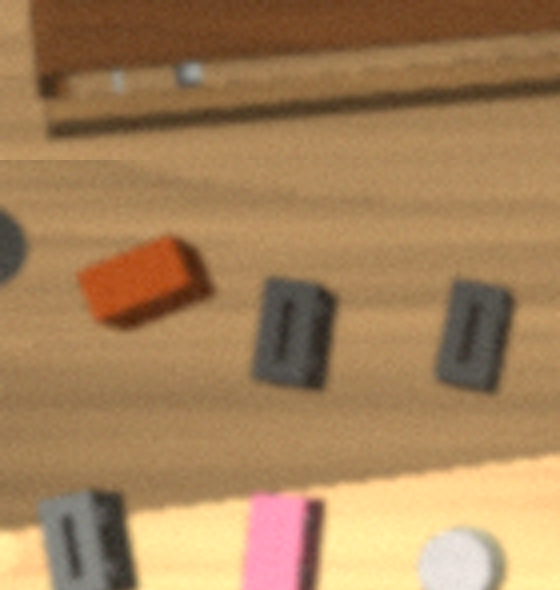

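View pics/unit.png

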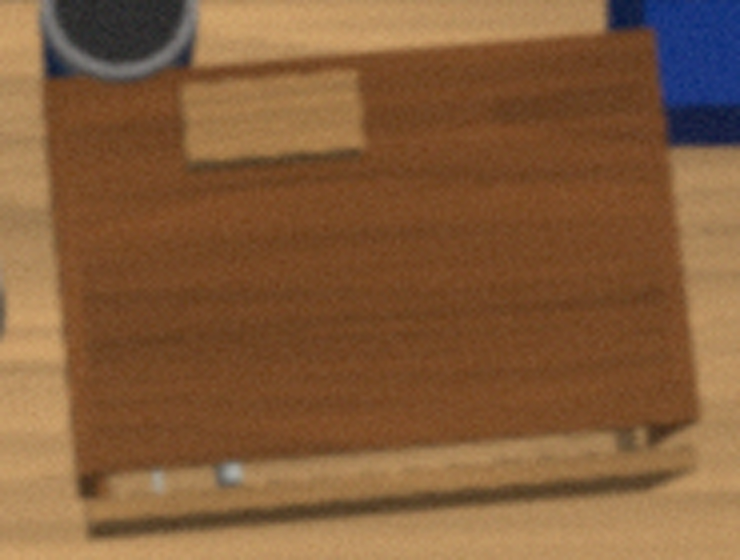

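Run:
```python
from h import *
P=np.array([[88,515],[693,472]])/4+[255,60]; W=back('top',P-.4,88); print(W)
U=np.array([[76,478],[698,423],[656,33],[45,80]])/4+[255,60]; V=back('top',U-.4,90); print(V)
for X in(W,V): d=X[0]-X[1]; print(np.linalg.norm(d),np.degrees(np.arctan2(-d[0],d[1])))
print(np.linalg.norm(V[2]-V[1]),np.linalg.norm(V[3]-V[0]))
```

```text
[[ 606.96944281   42.37567141   88.        ]
 [ 625.141134   -299.67737759   88.        ]]
[[ 627.75486201   48.72003396   90.        ]
 [ 652.71645727 -303.13733869   90.        ]
 [ 880.61304084 -290.07645503   90.        ]
 [ 858.40398227   62.21765521   90.        ]]
342.5353977210649 3.04100015881592
352.74167874688806 4.057899834472968
228.27054011690183 231.04372412107443
```

```bash
cat >> h.py <<'E'
PSI=0.062; O=np.array([542.4,-133.3]) # drawer_floor when out
EX=np.array([np.cos(PSI),np.sin(PSI)]); EY=np.array([-EX[1],EX[0]])
def D(x,y): return O+x*EX+y*EY
def go(p,th,s=None):
    s=s or r.observe(); M=R.from_rotvec(s['orientation']).as_matrix(); d=M.T@(np.array(p)-s['position'])/1000
    G=np.array([[-np.sin(th),np.cos(th),0],[np.cos(th),np.sin(th),0],[0,0,-1.]]).T
    w=R.from_matrix(M.T@G).as_rotvec(); print('go',np.round(p,1),'->',np.round(d,4).tolist(),np.round(w,3).tolist(),'rows',max(np.linalg.norm(d)/.05,np.linalg.norm(w)/.15).round(1)); return d,w
E
python3 - <<'E'
from h import *
p=D(145-73-30,0); go([*p,150],PSI); print(D(0,0),D(72,0))
E
```

```text
go [ 584.3 -130.7  150. ] -> [-0.5958, -0.566, 0.0647] [0.0, -0.0, 1.19] rows 16.5
[ 542.4 -133.3] [ 614.26166032 -128.83885939]
```

Call:
move_arm(
  commands=[
    [[-0.596,-0.566,0.065],[0,0,1.19],0],
    [[-0.596,-0.566,0.065],[0,0,1.19],0],
    [[-0.596,-0.566,0.065],[0,0,1.19],0],
    [[-0.596,-0.566,0.065],[0,0,1.19],0],
    [[-0.596,-0.566,0.065],[0,0,1.19],0],
    [[-0.596,-0.566,0.065],[0,0,1.19],0],
    [[-0.596,-0.566,0.065],[0,0,1.19],0],
    [[-0.596,-0.566,0.065],[0,0,1.19],0],
    [[-0.596,-0.566,0.065],[0,0,1.19],0],
    [[-0.596,-0.566,0.065],[0,0,1.19],0],
    [[-0.596,-0.566,0.065],[0,0,1.19],0],
    [[-0.596,-0.566,0.065],[0,0,1.19],0],
  ],
  grip_force=30,
)

```text
time: 2.5
position: [479.4, 64.4, 167.4]
orientation: [2.152, 2.289, 0.001]
force: [0.9, 0.9, -0.1]
finger_gap: 4.8
```

Run:
```python
from h import *
st();p=D(145-73-30,0); go([*p,150],PSI);
```

```text
t 2.5 pos [479.4  64.4 167.4] ori [2.152e+00 2.289e+00 1.000e-03] F [ 0.9  0.9 -0.1] gap 4.8
go [ 584.3 -130.7  150. ] -> [-0.2012, 0.0927, 0.0174] [0.001, -0.0, -0.0] rows 4.4
```

Call:
move_arm(
  commands=[
    [[-0.201,0.093,0.017],[0,0,0],0],
    [[-0.201,0.093,0.017],[0,0,0],0],
    [[-0.201,0.093,0.017],[0,0,0],0],
    [[-0.201,0.093,0.017],[0,0,0],0],
    [[-0.201,0.093,0.017],[0,0,0],0],
    [[-0.201,0.093,0.017],[0,0,0],0],
    [[-0.201,0.093,0.122],[0,0,0],0],
    [[-0.201,0.093,0.122],[0,0,0],0],
    [[-0.201,0.093,0.122],[0,0,0],0],
    [[-0.201,0.093,0.122],[0,0,0],0],
  ],
)

```text
time: 3.5
position: [583.6, -127.7, 45.3]
orientation: [-2.149, -2.289, 0.001]
force: [0.2, -0.3, 1.3]
finger_gap: 0.5
```

Call:
move_arm(
  commands=[
    [[0,0.008,0],[0,0,0],0],
    [[0,0.014,0],[0,0,0],0],
    [[0,0.018,0],[0,0,0],0],
    [[0,0.022,0],[0,0,0],0],
    [[0,0.022,0],[0,0,0],0],
  ],
)

```text
time: 4.0
position: [605.8, -127.0, 46.4]
orientation: [-2.151, -2.289, 0.001]
force: [-6.7, -0.8, 7.2]
finger_gap: 0.2
```

Call:
move_arm(
  commands=[
    [[0,0.003,0],[0,0,0],0],
    [[0,0.005,0],[0,0,0],0],
    [[0,0.007,0],[0,0,0],0],
    [[0,0.007,0],[0,0,0],0],
  ],
)

```text
time: 4.4
position: [612.3, -126.5, 46.3]
orientation: [-2.151, -2.289, 0.001]
force: [-7.7, -0.7, 8.2]
finger_gap: 0.3
```

Call:
move_arm(
  commands=[
    [[0,0.002,0],[0,0,0],0],
    [[0,0.004,0],[0,0,0],0],
    [[0,0.004,0],[0,0,0],0],
  ],
)

```text
time: 4.7
position: [613.8, -126.3, 46.3]
orientation: [-2.147, -2.286, 0.006]
force: [-21.1, -2.9, 16.0]
finger_gap: 0.6
```

Call:
move_arm(
  commands=[
    [[0,-0.05,0],[0,0,0],0],
    [[0,-0.1,0],[0,0,0],0],
    [[0,-0.15,0],[0,0,0],0],
    [[0,-0.18,0],[0,0,0],0],
    [[0,-0.18,-0.05],[0,0,0],0.08],
    [[0,-0.18,-0.1],[0,0,0],0.08],
    [[0.1,-0.18,-0.15],[0,0,0],0.08],
    [[0.15,-0.18,-0.15],[0,0,0],0.08],
    [[0.2,-0.18,-0.15],[0,0,0],0.08],
    [[0.25,-0.18,-0.15],[0,0,0],0.08],
    [[0.25,-0.18,-0.15],[0,0,0],0.08],
    [[0.25,-0.18,-0.15],[0,0,0],0.08],
  ],
)

```text
time: 5.9
position: [421.3, 116.0, 196.5]
orientation: [2.146, 2.293, 0.003]
force: [-0.1, 0.0, 0.1]
finger_gap: 58.8
```

Run:
```python
from h import *
st(); a=shot('top','t1.png')
for n in('drawer_floor','stop_face','case_a'): print(n,[(np.round(d['point']).tolist(),round(d['confidence'],2)) for d in finder.place_of('top',n)])
C=cv2.resize(a[120:290,60:460,::-1],(800,340),interpolation=cv2.INTER_CUBIC);cv2.imwrite('pics/c1.png',cv2.convertScaleAbs(C,alpha=1.6))
```

```text
t 5.9 pos [421.3 116.  196.5] ori [2.146 2.293 0.003] F [-0.1  0.   0.1] gap 58.8
drawer_floor [([538.0, -136.0, 12.0], 0.82)]
stop_face [([544.0, -133.0, 12.0], 0.66), ([540.0, -51.0, 17.0], 0.63)]
case_a [([376.0, 30.0, 0.0], 0.91), ([577.0, 172.0, 3.0], 0.84), ([620.0, 363.0, -1.0], 0.74), ([462.0, 396.0, -1.0], 0.72), ([459.0, 276.0, 0.0], 0.7), ([582.0, 277.0, 0.0], 0.56)]
```

View pics/c1.png

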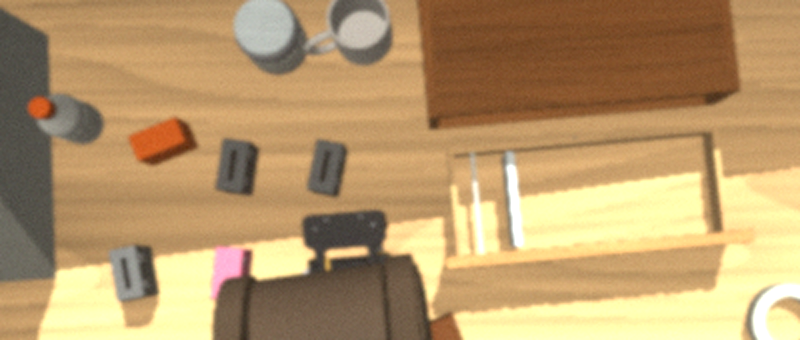

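Run:
```python
from h import *
go([580,170.5,100],-.22)
M=[(c,near(c,'case_a',(580,171))) for c in('top','scene')]; M=[m for m in M if m[1] is not None]
q=fit(M,580,171,32); print(len(M),q.x,q.fun)
```

```text
go [580.  170.5 100. ] -> [0.0492, 0.1615, 0.0955] [0.0, 0.0, 0.282] rows 3.9
2 [580.96829572 170.89261779   2.87090165] 0.12350806593894958
```

Call:
move_arm(
  commands=[
    [[0.049,0.162,0.06],[0,0,0.3],0.085],
    [[0.049,0.162,0.06],[0,0,0.3],0.085],
    [[0.049,0.162,0.06],[0,0,0.3],0.085],
    [[0.049,0.162,0.06],[0,0,0.3],0.085],
    [[0.049,0.162,0.06],[0,0,0.3],0.085],
    [[0.049,0.162,0.11],[0,0,0.3],0.085],
    [[0.049,0.162,0.145],[0,0,0.3],0.085],
    [[0.049,0.162,0.175],[0,0,0.3],0.085],
    [[0.049,0.162,0.175],[0,0,0.3],0.085],
    [[0.049,0.162,0.175],[0,0,0.3],0.085],
  ],
)

```text
time: 7.2
position: [580.4, 170.0, 21.1]
orientation: [-2.471, -1.94, 0.0]
force: [0.8, -0.2, 1.7]
finger_gap: 85.0
```

Call:
move_arm(
  commands=[
    [[0,0,0],[0,0,0],0.05],
    [[0,0,0],[0,0,0],0.05],
    [[0,0,0],[0,0,0],0.05],
    [[0,0,0],[0,0,0],0.05],
    [[0,0,0],[0,0,0],0.05],
    [[0,0,0],[0,0,0],0.05],
  ],
  grip_force=20,
)

```text
time: 7.8
position: [580.6, 171.1, 21.2]
orientation: [2.469, 1.942, 0.001]
force: [-1.4, 0.0, 7.6]
finger_gap: 60.4
```

Call:
move_arm(
  commands=[
    [[0,0,-0.05],[0,0,0],0.05],
    [[0,0,-0.11],[0,0,0],0.05],
    [[0,0,-0.11],[0,0,0],0.05],
    [[0,0,-0.11],[0,0,0],0.05],
  ],
)

```text
time: 8.2
position: [580.9, 171.2, 132.0]
orientation: [2.468, 1.941, 0.005]
force: [-0.6, 0.7, -2.9]
finger_gap: 60.5
```

Run:
```python
from h import *
st(); go([*D(0,-126),130],PSI)
```

```text
t 8.2 pos [580.9 171.2 132. ] ori [2.468 1.941 0.005] F [-0.6  0.7 -2.9] gap 60.5
go [ 550.2 -259.1  130. ] -> [-0.4253, 0.0716, 0.0016] [0.003, -0.001, -0.3] rows 8.6
```

Call:
move_arm(
  commands=[
    [[-0.425,0.072,0.002],[0,0,-0.3],0.05],
    [[-0.425,0.072,0.002],[0,0,-0.3],0.05],
    [[-0.425,0.072,0.002],[0,0,-0.3],0.05],
    [[-0.425,0.072,0.002],[0,0,-0.3],0.05],
    [[-0.425,0.072,0.002],[0,0,-0.3],0.05],
    [[-0.425,0.072,0.002],[0,0,-0.3],0.05],
    [[-0.425,0.072,0.002],[0,0,-0.3],0.05],
    [[-0.425,0.072,0.002],[0,0,-0.3],0.05],
    [[-0.425,0.072,0.002],[0,0,-0.3],0.05],
    [[-0.425,0.072,0.002],[0,0,-0.3],0.05],
    [[-0.425,0.072,0.002],[0,0,-0.3],0.05],
  ],
)

```text
time: 9.3
position: [549.0, -259.2, 126.0]
orientation: [-2.151, -2.285, 0.001]
force: [-0.2, 0.9, -1.6]
finger_gap: 59.9
```

Run:
```python
from h import *
s=st(); go([*D(0,-126),41],PSI); a=shot('top','t2.png'); 
C=cv2.resize(a[180:290,250:450,::-1],(800,440),interpolation=cv2.INTER_CUBIC)
for p in [D(-59,-152),D(-59,152),D(59,-152),D(59,152)]:
  u=(proj('top',[*p,52])[0]-[250,180]+.5)*4; cv2.circle(C,tuple(int(v) for v in u),4,(0,255,0),1)
cv2.imwrite('pics/c2.png',cv2.convertScaleAbs(C,alpha=1.3))
```

```text
t 9.3 pos [ 549.  -259.2  126. ] ori [-2.151e+00 -2.285e+00  1.000e-03] F [-0.2  0.9 -1.6] gap 59.9
go [ 550.2 -259.1   41. ] -> [-0.0001, 0.0015, 0.085] [-0.003, -0.002, -0.002] rows 1.7
```

View pics/c2.png

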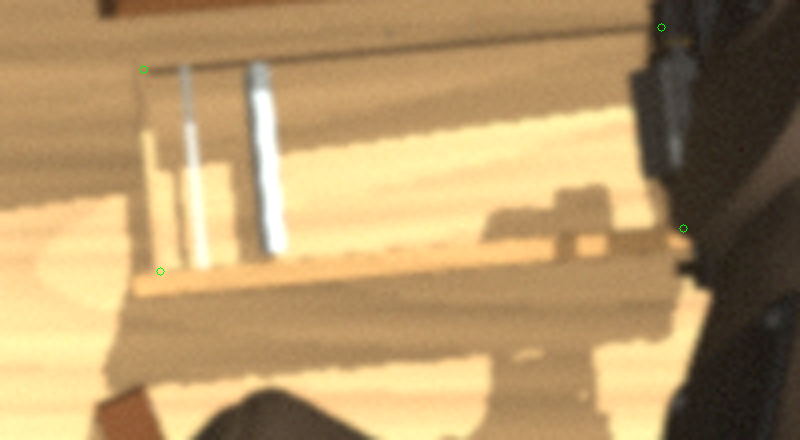

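Call:
move_arm(
  commands=[
    [[0,0.001,0.045],[0,0,0],0.05],
    [[0,0.001,0.075],[0,0,0],0.05],
    [[0,0.001,0.085],[0,0,0],0.05],
    [[0,0.001,0.085],[0,0,0],0.05],
  ],
)

```text
time: 9.75
position: [550.8, -257.6, 42.0]
orientation: [-2.148, -2.288, 0.001]
force: [-0.1, -0.4, -1.5]
finger_gap: 60.2
```

Call:
move_arm(
  commands=[
    [[0,0,0.003],[0,0,0],0.05],
    [[-0.003,0,0.003],[0,0,0],0.05],
    [[-0.006,0,0.003],[0,0,0],0.05],
    [[-0.006,0,0.003],[0,0,0],0.05],
  ],
)

```text
time: 10.15
position: [551.9, -265.6, 41.2]
orientation: [2.151, 2.288, 0.001]
force: [0.2, 0.2, -2.0]
finger_gap: 60.5
```

Call:
move_arm(
  commands=[
    [[-0.002,0,0.002],[0,0,0],0.05],
    [[-0.004,0,0.003],[0,0,0],0.05],
    [[-0.005,0,0.003],[0,0,0],0.05],
    [[-0.005,0,0.003],[0,0,0],0.05],
  ],
)

```text
time: 10.55
position: [551.7, -269.0, 37.3]
orientation: [-2.151, -2.287, -0.002]
force: [0.9, 7.6, 0.7]
finger_gap: 60.3
```

Call:
move_arm(
  commands=[
    [[0.001,0,0],[0,0,0],0.05],
    [[0.001,0,0],[0,0,0],0.072],
    [[0.001,0,0],[0,0,0],0.072],
    [[0.001,0,0],[0,0,0],0.072],
    [[0.001,0,-0.03],[0,0,0],0.072],
    [[0.001,0,-0.08],[0,0,0],0.085],
    [[0.001,0,-0.13],[0,0,0],0.085],
    [[0.1,0,-0.15],[0,0,0],0.085],
    [[0.2,0,-0.15],[0,0,0],0.085],
    [[0.3,0,-0.15],[0,0,0],0.085],
    [[0.3,0,-0.15],[0,0,0],0.085],
    [[0.3,0,-0.15],[0,0,0],0.085],
  ],
)

```text
time: 11.75
position: [536.0, -18.9, 186.0]
orientation: [2.152, 2.288, 0.001]
force: [0.5, 0.7, 0.8]
finger_gap: 85.0
```

Run:
```python
from h import *
st()
a=shot('top','t3.png');b=shot('scene','s3.png')
for c in('top','scene'): print(c,[(np.round(d['point']).tolist(),round(d['confidence'],2)) for d in finder.place_of(c,'case_a')])
for p in[(584,277.5),(462,398)]:
  M=[(c,near(c,'case_a',p)) for c in('top','scene')]; M=[m for m in M if m[1] is not None]
  if M: q=fit(M,*p,32); print(len(M),q.x.round(2),round(q.fun,3))
C=cv2.resize(a[180:290,250:450,::-1],(600,330),interpolation=cv2.INTER_CUBIC)
u=proj('scene',[*D(0,0),16])[0].astype(int);print(u)
E_=cv2.resize(b[u[1]-55:u[1]+55,u[0]-100:u[0]+100,::-1],(600,330),interpolation=cv2.INTER_CUBIC)
cv2.imwrite('pics/c3.png',np.vstack([C,cv2.convertScaleAbs(E_,alpha=1.5)])[:600])
```

```text
t 11.75 pos [536.  -18.9 186. ] ori [2.152e+00 2.288e+00 1.000e-03] F [0.5 0.7 0.8] gap 85.0
top [([583.0, 279.0, -2.0], 0.96), ([550.0, -268.0, 18.0], 0.88), ([618.0, 362.0, 2.0], 0.78), ([460.0, 276.0, 4.0], 0.7), ([460.0, 395.0, -2.0], 0.56), ([580.0, 262.0, 21.0], 0.45)]
scene [([374.0, 31.0, -3.0], 0.92), ([457.0, 281.0, -1.0], 0.79), ([553.0, -268.0, 18.0], 0.75), ([584.0, 278.0, -3.0], 0.68), ([464.0, 397.0, -0.0], 0.55), ([618.0, 364.0, -2.0], 0.48), ([542.0, -137.0, 16.0], 0.23)]
2 [583.85 277.26   3.01] 0.072
2 [4.5908e+02 3.9855e+02 1.3000e-01] 0.109
[237 249]
```

View pics/c3.png

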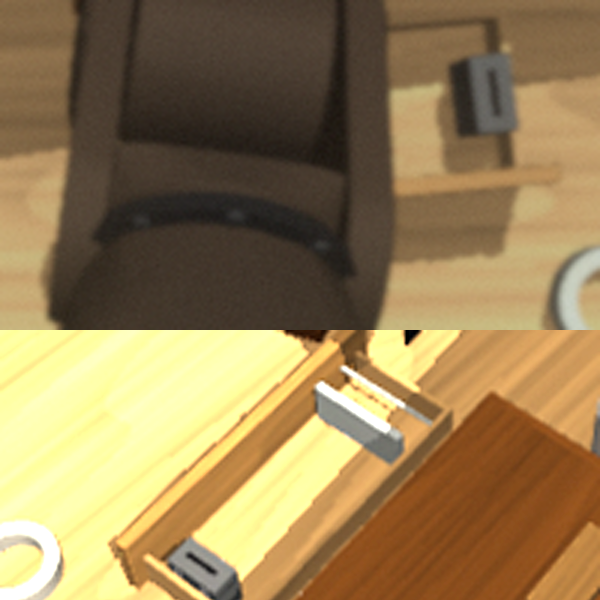

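Run:
```python
from h import *
go([584,277.3,21],-.15)
# white line: intersect two views
u1=np.array([196,235])/4-.4+[250,180]; 
for z in(16,25,40,71): 
  w=back('top',u1,z)[0]; d=w[:2]-O; print(z,(d@EX).round(1),(d@EY).round(1), (proj('scene',w)[0]-[137,194])*3)
```

```text
go [584.  277.3  21. ] -> [0.2958, 0.0655, 0.1645] [-0.0, 0.0, 0.21] rows 6.9
16 -39.0 127.7 [355.72052028  65.39005228]
25 -39.2 128.1 [355.49606468  59.85880098]
40 -39.5 129.0 [355.11734112  50.5259302 ]
71 -40.1 130.7 [354.31577351  30.77292881]
```

Call:
move_arm(
  commands=[
    [[0.296,0.0655,0.06],[0,0,0.21],0.085],
    [[0.296,0.0655,0.06],[0,0,0.21],0.085],
    [[0.296,0.0655,0.06],[0,0,0.21],0.085],
    [[0.296,0.0655,0.06],[0,0,0.21],0.085],
    [[0.296,0.0655,0.06],[0,0,0.21],0.085],
    [[0.296,0.0655,0.06],[0,0,0.21],0.085],
    [[0.296,0.0655,0.06],[0,0,0.21],0.085],
    [[0.296,0.0655,0.06],[0,0,0.21],0.085],
    [[0.296,0.0655,0.1],[0,0,0.21],0.085],
    [[0.296,0.0655,0.135],[0,0,0.21],0.085],
    [[0.296,0.0655,0.164],[0,0,0.21],0.085],
    [[0.296,0.0655,0.164],[0,0,0.21],0.085],
  ],
)

```text
time: 13.35
position: [582.1, 275.9, 18.7]
orientation: [-2.381, -2.047, 0.009]
force: [0.1, -0.1, -0.1]
finger_gap: 85.0
```

Call:
move_arm(
  commands=[
    [[0,0,0],[0,0,0],0.085],
    [[0,0,0],[0,0,0],0.05],
    [[0,0,0],[0,0,0],0.05],
    [[0,0,0],[0,0,0],0.05],
    [[0,0,0],[0,0,0],0.05],
    [[0,0,0],[0,0,0],0.05],
    [[0,0,0],[0,0,0],0.05],
    [[0,0,-0.05],[0,0,0],0.05],
    [[0,0,-0.11],[0,0,0],0.05],
    [[0,0,-0.11],[0,0,0],0.05],
    [[0,0,-0.11],[0,0,0],0.05],
  ],
)

```text
time: 14.45
position: [583.9, 279.2, 133.5]
orientation: [2.378, 2.051, 0.005]
force: [-0.2, -0.5, -2.4]
finger_gap: 59.8
```

Run:
```python
from h import *
st(); go([*D(0,-95),130],PSI)
```

```text
t 14.45 pos [583.9 279.2 133.5] ori [2.378 2.051 0.005] F [-0.2 -0.5 -2.4] gap 59.8
go [ 548.3 -228.1  130. ] -> [-0.507, 0.0395, 0.0028] [0.003, -0.001, -0.21] rows 10.2
```

Call:
move_arm(
  commands=[
    [[-0.507,0.0395,0.003],[0,0,-0.21],0.05],
    [[-0.507,0.0395,0.003],[0,0,-0.21],0.05],
    [[-0.507,0.0395,0.003],[0,0,-0.21],0.05],
    [[-0.507,0.0395,0.003],[0,0,-0.21],0.05],
    [[-0.507,0.0395,0.003],[0,0,-0.21],0.05],
    [[-0.507,0.0395,0.003],[0,0,-0.21],0.05],
    [[-0.507,0.0395,0.003],[0,0,-0.21],0.05],
    [[-0.507,0.0395,0.003],[0,0,-0.21],0.05],
    [[-0.507,0.0395,0.003],[0,0,-0.21],0.05],
    [[-0.507,0.0395,0.003],[0,0,-0.21],0.05],
    [[-0.507,0.0395,0.003],[0,0,-0.21],0.05],
    [[-0.507,0.0395,0.003],[0,0,-0.21],0.05],
  ],
)

```text
time: 15.65
position: [546.6, -229.6, 126.6]
orientation: [-2.153, -2.284, 0.001]
force: [-0.4, 0.1, -1.7]
finger_gap: 60.2
```

Run:
```python
from h import *
st(); go([*D(0,-95),39],PSI)
```

```text
t 15.65 pos [ 546.6 -229.6  126.6] ori [-2.153e+00 -2.284e+00  1.000e-03] F [-0.4  0.1 -1.7] gap 60.2
go [ 548.3 -228.1   39. ] -> [0.0012, 0.002, 0.0875] [-0.003, -0.002, -0.003] rows 1.8
```

Call:
move_arm(
  commands=[
    [[0.001,0.002,0.045],[0,0,0],0.05],
    [[0.001,0.002,0.075],[0,0,0],0.05],
    [[0.001,0.002,0.087],[0,0,0],0.05],
    [[0.001,0.002,0.087],[0,0,0],0.05],
    [[-0.004,0.002,0.087],[0,0,0],0.05],
    [[-0.008,0.002,0.087],[0,0,0],0.05],
    [[-0.008,0.002,0.087],[0,0,0],0.05],
  ],
)

```text
time: 16.35
position: [550.7, -236.3, 42.6]
orientation: [2.151, 2.288, 0.001]
force: [1.5, 3.7, -1.3]
finger_gap: 59.9
```

Call:
move_arm(
  commands=[
    [[0.001,0,0.002],[0,0,0],0.05],
    [[0.001,0,0.004],[0,0,0],0.05],
    [[0.001,0,0.004],[0,0,0],0.05],
  ],
)

```text
time: 16.65
position: [550.2, -235.5, 37.8]
orientation: [2.151, 2.289, 0.0]
force: [0.3, -0.8, -1.0]
finger_gap: 59.9
```

Call:
move_arm(
  commands=[
    [[0,0,0.001],[0,0,0],0.05],
    [[0,0,0.002],[0,0,0],0.05],
    [[0,0,0.002],[0,0,0],0.05],
  ],
)

```text
time: 16.95
position: [550.4, -235.7, 37.4]
orientation: [2.15, 2.288, 0.0]
force: [-4.4, 1.2, 18.5]
finger_gap: 59.6
```

Call:
move_arm(
  commands=[
    [[0,0,-0.001],[0,0,0],0.05],
    [[0,0,-0.001],[0,0,0],0.072],
    [[0,0,-0.001],[0,0,0],0.072],
    [[0,0,-0.001],[0,0,0],0.072],
    [[0,0,-0.03],[0,0,0],0.072],
    [[0,0,-0.08],[0,0,0],0.085],
    [[0,0,-0.13],[0,0,0],0.085],
    [[0.1,0,-0.15],[0,0,0],0.085],
    [[0.2,0,-0.15],[0,0,0],0.085],
    [[0.3,0,-0.15],[0,0,0],0.085],
    [[0.3,0,-0.15],[0,0,0],0.085],
    [[0.3,0,-0.15],[0,0,0],0.085],
  ],
)

```text
time: 18.15
position: [534.2, 14.9, 184.0]
orientation: [2.152, 2.289, 0.0]
force: [1.1, 0.4, -0.2]
finger_gap: 85.0
```

Run:
```python
from h import *
st()
a=shot('top','t4.png');b=shot('scene','s4.png')
for c in('top','scene'): print(c,[(np.round(d['point']).tolist(),round(d['confidence'],2)) for d in finder.place_of(c,'case_a')])
for p in[(460,398)]:
  M=[(c,near(c,'case_a',p)) for c in('top','scene')]; M=[m for m in M if m[1] is not None]
  if M: q=fit(M,*p,32); print(len(M),q.x.round(2),round(q.fun,3)); go([q.x[0],q.x[1],100],(q.x[2]+1.57)%3.14-1.57)
go([461,398,100],.16)
```

```text
t 18.15 pos [534.2  14.9 184. ] ori [2.152 2.289 0.   ] F [ 1.1  0.4 -0.2] gap 85.0
top [([618.0, 363.0, 2.0], 0.94), ([458.0, 278.0, 1.0], 0.94), ([550.0, -234.0, 13.0], 0.74), ([550.0, -268.0, 16.0], 0.73), ([462.0, 398.0, -2.0], 0.65)]
scene [([458.0, 282.0, -2.0], 0.85), ([460.0, 398.0, -4.0], 0.83), ([554.0, -234.0, 16.0], 0.75), ([554.0, -271.0, 20.0], 0.66), ([618.0, 364.0, -1.0], 0.65), ([374.0, 30.0, -2.0], 0.62), ([551.0, -250.0, 41.0], 0.18)]
2 [4.6060e+02 3.9885e+02 1.7000e-01] 0.079
go [460.6 398.9 100. ] -> [0.3904, -0.0503, 0.0837] [-0.0, 0.0, -0.113] rows 8.0
go [461 398 100] -> [0.3895, -0.05, 0.0837] [-0.0, 0.0, -0.098] rows 8.0
```

Call:
move_arm(
  commands=[
    [[0.39,-0.05,0.06],[0,0,-0.105],0.085],
    [[0.39,-0.05,0.06],[0,0,-0.105],0.085],
    [[0.39,-0.05,0.06],[0,0,-0.105],0.085],
    [[0.39,-0.05,0.06],[0,0,-0.105],0.085],
    [[0.39,-0.05,0.06],[0,0,-0.105],0.085],
    [[0.39,-0.05,0.06],[0,0,-0.105],0.085],
    [[0.39,-0.05,0.06],[0,0,-0.105],0.085],
    [[0.39,-0.05,0.06],[0,0,-0.105],0.085],
    [[0.39,-0.05,0.06],[0,0,-0.105],0.085],
    [[0.39,-0.05,0.06],[0,0,-0.105],0.085],
    [[0.39,-0.05,0.1],[0,0,-0.105],0.085],
  ],
)

```text
time: 19.55
position: [463.7, 399.1, 87.4]
orientation: [2.029, 2.395, 0.012]
force: [1.3, 1.3, 0.1]
finger_gap: 84.9
```

Run:
```python
from h import *
st(); go([460.8,398.5,21],.165)
```

```text
t 19.55 pos [463.7 399.1  87.4] ori [2.029 2.395 0.012] F [1.3 1.3 0.1] gap 84.9
go [460.8 398.5  21. ] -> [-0.0004, -0.0035, 0.0664] [0.007, -0.003, 0.0] rows 1.3
```

Call:
move_arm(
  commands=[
    [[0,-0.002,0.035],[0,0,0],0.085],
    [[0,-0.002,0.063],[0,0,0],0.085],
    [[0,-0.002,0.063],[0,0,0],0.085],
    [[0,-0.002,0.063],[0,0,0],0.05],
    [[0,-0.002,0.063],[0,0,0],0.05],
    [[0,-0.002,0.063],[0,0,0],0.05],
    [[0,-0.002,0.063],[0,0,0],0.05],
    [[0,-0.002,0.063],[0,0,0],0.05],
    [[0,-0.002,0.063],[0,0,0],0.05],
  ],
)

```text
time: 20.45
position: [459.5, 399.2, 22.4]
orientation: [2.028, 2.398, 0.004]
force: [1.9, -2.4, 7.5]
finger_gap: 60.0
```

Call:
move_arm(
  commands=[
    [[0,0,-0.05],[0,0,0],0.05],
    [[0,0,-0.11],[0,0,0],0.05],
    [[0,0,-0.11],[0,0,0],0.05],
    [[0,0,-0.11],[0,0,0],0.05],
  ],
)

```text
time: 20.85
position: [459.0, 399.3, 132.8]
orientation: [2.028, 2.399, 0.006]
force: [-0.7, 0.9, -3.9]
finger_gap: 60.0
```

Run:
```python
from h import *
st(); go([*D(0,-61),130],PSI)
```

```text
t 20.85 pos [459.  399.3 132.8] ori [2.028 2.399 0.006] F [-0.7  0.9 -3.9] gap 60.0
go [ 546.2 -194.2  130. ] -> [-0.5997, -0.0129, 0.0018] [0.003, -0.002, 0.105] rows 12.0
```

Call:
move_arm(
  commands=[
    [[-0.6,-0.013,0.002],[0,0,0.105],0.05],
    [[-0.6,-0.013,0.002],[0,0,0.105],0.05],
    [[-0.6,-0.013,0.002],[0,0,0.105],0.05],
    [[-0.6,-0.013,0.002],[0,0,0.105],0.05],
    [[-0.6,-0.013,0.002],[0,0,0.105],0.05],
    [[-0.6,-0.013,0.002],[0,0,0.105],0.05],
    [[-0.6,-0.013,0.002],[0,0,0.105],0.05],
    [[-0.6,-0.013,0.002],[0,0,0.105],0.05],
    [[-0.6,-0.013,0.002],[0,0,0.105],0.05],
    [[-0.6,-0.013,0.002],[0,0,0.105],0.05],
    [[-0.6,-0.013,0.002],[0,0,0.105],0.05],
    [[-0.6,-0.013,0.002],[0,0,0.105],0.05],
  ],
)

```text
time: 22.05
position: [544.6, -196.5, 126.7]
orientation: [-2.149, -2.287, 0.001]
force: [1.0, 0.8, -2.4]
finger_gap: 60.0
```

Call:
move_arm(
  commands=[
    [[0,0,0],[0,0,0],0.05],
    [[0,0,0],[0,0,0],0.05],
  ],
)

```text
time: 22.25
position: [544.4, -195.3, 126.7]
orientation: [-2.152, -2.284, 0.001]
force: [-0.4, 0.5, -3.7]
finger_gap: 60.0
```

Run:
```python
from h import *
st(); go([*D(0,-61),39],PSI)
```

```text
t 22.25 pos [ 544.4 -195.3  126.7] ori [-2.152e+00 -2.284e+00  1.000e-03] F [-0.4  0.5 -3.7] gap 60.0
go [ 546.2 -194.2   39. ] -> [0.0008, 0.0021, 0.0877] [-0.003, -0.002, -0.002] rows 1.8
```

Call:
move_arm(
  commands=[
    [[0.001,0.002,0.045],[0,0,0],0.05],
    [[0.001,0.002,0.075],[0,0,0],0.05],
    [[0.001,0.002,0.088],[0,0,0],0.05],
    [[0.001,0.002,0.088],[0,0,0],0.05],
    [[-0.004,0.002,0.088],[0,0,0],0.05],
    [[-0.008,0.002,0.088],[0,0,0],0.05],
    [[-0.008,0.002,0.088],[0,0,0],0.05],
  ],
)

```text
time: 22.95
position: [548.5, -203.3, 41.7]
orientation: [2.151, 2.288, 0.001]
force: [0.3, -0.6, -1.9]
finger_gap: 60.1
```

Call:
move_arm(
  commands=[
    [[-0.001,0,0.001],[0,0,0],0.05],
    [[-0.002,0,0.002],[0,0,0],0.05],
    [[-0.003,0,0.003],[0,0,0],0.05],
    [[-0.003,0,0.003],[0,0,0],0.05],
  ],
)

```text
time: 23.35
position: [548.1, -205.5, 37.8]
orientation: [-2.151, -2.289, -0.0]
force: [0.0, 2.0, -2.3]
finger_gap: 59.7
```

Call:
move_arm(
  commands=[
    [[0,0,0.001],[0,0,0],0.05],
    [[0,0,0.001],[0,0,0],0.05],
    [[0,0,0.001],[0,0,0],0.072],
    [[0,0,0.001],[0,0,0],0.072],
    [[0,0,0.001],[0,0,0],0.072],
    [[0,0,-0.03],[0,0,0],0.072],
    [[0,0,-0.08],[0,0,0],0.072],
    [[0,0,-0.13],[0,0,0],0.03],
    [[0.1,-0.15,-0.15],[0,0,0],0],
    [[0.15,-0.15,-0.15],[0,0,0],0],
    [[0.18,-0.15,-0.15],[0,0,0],0],
    [[0.18,-0.15,-0.15],[0,0,0],0],
  ],
)

```text
time: 24.55
position: [408.7, -64.7, 185.4]
orientation: [2.152, 2.288, 0.001]
force: [0.5, 0.6, 0.1]
finger_gap: 37.4
```

Run:
```python
from h import *
st(); a=shot('top','t5.png');b=shot('scene','s5.png')
for c in('top','scene'): print(c,[(np.round(d['point']).tolist(),round(d['confidence'],2)) for d in finder.place_of(c,'case_a')],[(np.round(d['point']).tolist(),round(d['confidence'],2)) for d in finder.place_of(c,'stop_face')])
C=cv2.resize(a[180:290,250:450,::-1],(600,330),interpolation=cv2.INTER_CUBIC)
E_=cv2.resize(b[194:284,137:337,::-1],(600,270),interpolation=cv2.INTER_CUBIC)
cv2.imwrite('pics/c5.png',np.vstack([cv2.convertScaleAbs(C,alpha=1.3),cv2.convertScaleAbs(E_,alpha=1.3)]))
```

```text
t 24.55 pos [408.7 -64.7 185.4] ori [2.152e+00 2.288e+00 1.000e-03] F [0.5 0.6 0.1] gap 37.4
top [([374.0, 31.0, -3.0], 0.95), ([462.0, 276.0, 0.0], 0.83), ([618.0, 364.0, -1.0], 0.79), ([546.0, -236.0, 13.0], 0.77), ([550.0, -268.0, 14.0], 0.73), ([547.0, -205.0, 15.0], 0.59), ([551.0, -221.0, 34.0], 0.46)] [([540.0, -52.0, 14.0], 0.77), ([646.0, 471.0, -3.0], 0.59)]
scene [([553.0, -269.0, 16.0], 0.88), ([372.0, 31.0, -4.0], 0.76), ([458.0, 280.0, -3.0], 0.72), ([618.0, 364.0, -2.0], 0.69), ([548.0, -209.0, 16.0], 0.63), ([550.0, -240.0, 12.0], 0.52)] [([534.0, -51.0, 19.0], 0.55), ([734.0, 231.0, 2.0], 0.47)]
```

View pics/c5.png

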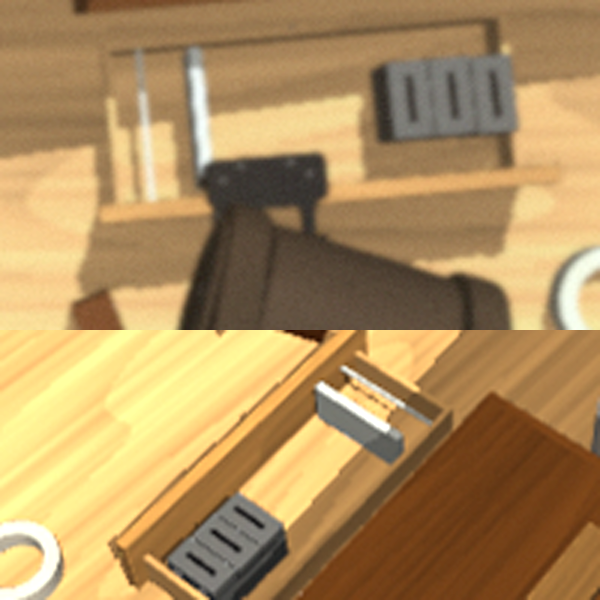

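Run:
```python
from h import *
K=lambda c,u:(np.array(u)/3-.33+c)
for nm,u,z in[('stopL',(188,110),71),('stopR',(206,110),71),('rod',(144,110),56),('caseL',(388,100),72)]:
  d=back('top',K([250,180],u),z)[0][:2]-O; print(nm,(d@EX).round(1),(d@EY).round(1))
for nm,u in[('stop',(318,54)),('rod',(345,40)),('rodfar',(430,88))]:
  for z in (56,71):
    d=back('scene',K([137,194],u),z)[0][:2]-O; print(nm,z,(d@EX).round(1),(d@EY).round(1))
st(); go([*D(-5,114),120],PSI)
```

```text
stopL 7.2 95.2
stopR 6.1 81.6
rod 11.0 127.7
caseL 2.4 -56.9
stop 56 -59.5 93.5
stop 71 -51.2 85.5
rod 56 -49.7 124.4
rod 71 -41.5 116.0
rodfar 56 57.2 130.9
rodfar 71 64.0 122.5
t 24.85 pos [411.  -66.3 185.2] ori [2.151e+00 2.288e+00 1.000e-03] F [-0.3  0.1 -0. ] gap 13.0
go [530.3 -19.8 120. ] -> [0.039, 0.1219, 0.0653] [0.001, 0.0, -0.0] rows 2.9
```

Call:
move_arm(
  commands=[
    [[0.036,0.125,0.065],[0,0,0],0],
    [[0.036,0.125,0.065],[0,0,0],0],
    [[0.036,0.125,0.065],[0,0,0],0],
    [[0.036,0.125,0.065],[0,0,0],0],
    [[0.036,0.125,0.105],[0,0,0],0],
    [[0.036,0.125,0.131],[0,0,0],0],
    [[0.036,0.125,0.131],[0,0,0],0],
  ],
  grip_force=30,
)

```text
time: 25.55
position: [531.4, -22.7, 51.2]
orientation: [-2.149, -2.285, 0.005]
force: [0.1, -0.3, 0.9]
finger_gap: 0.5
```

Call:
move_arm(
  commands=[
    [[-0.01,0,0],[0,0,0],0],
    [[-0.025,0,0],[0,0,0],0],
    [[-0.045,0,0],[0,0,0],0],
    [[-0.065,0,0],[0,0,0],0],
    [[-0.085,0,0],[0,0,0],0],
    [[-0.105,0,0],[0,0,0],0],
    [[-0.12,0,0],[0,0,0],0],
    [[-0.13,0,0],[0,0,0],0],
    [[-0.135,0,0],[0,0,0],0],
    [[-0.138,0,0],[0,0,0],0],
  ],
)

```text
time: 26.55
position: [541.2, -160.1, 54.4]
orientation: [2.152, 2.289, 0.0]
force: [-0.6, 2.4, 2.7]
finger_gap: 0.6
```

Run:
```python
from h import *
s=st(); d=s['position'][:2]-O; print(d@EX,d@EY)
```

```text
t 26.55 pos [ 541.2 -160.1   54.4] ori [2.152 2.289 0.   ] F [-0.6  2.4  2.7] gap 0.6
-2.812916692807146 -26.71185908173776
```

Sliding (2.4 N). Continue in small steps until it is snug.

Call:
move_arm(
  commands=[
    [[-0.003,0,0],[0,0,0],0],
    [[-0.006,0,0],[0,0,0],0],
    [[-0.009,0,0],[0,0,0],0],
    [[-0.009,0,0],[0,0,0],0],
  ],
)

```text
time: 26.95
position: [541.8, -168.9, 54.0]
orientation: [-2.151, -2.289, 0.0]
force: [-0.1, 0.3, 0.0]
finger_gap: 1.0
```

Call:
move_arm(
  commands=[
    [[-0.002,0,0],[0,0,0],0],
    [[-0.004,0,0],[0,0,0],0],
    [[-0.004,0,0],[0,0,0],0],
  ],
)

```text
time: 27.25
position: [541.7, -169.3, 54.0]
orientation: [-2.149, -2.286, -0.003]
force: [3.1, 25.8, 6.8]
finger_gap: 0.4
```

Call:
move_arm(
  commands=[
    [[0.003,0,0],[0,0,0],0],
    [[0.02,0,0],[0,0,0],0],
    [[0.02,0,-0.05],[0,0,0],0],
    [[0.02,0,-0.1],[0,0,0],0],
    [[0.05,-0.1,-0.12],[0,0,0],0],
    [[0.1,-0.14,-0.12],[0,0,0],0],
    [[0.15,-0.14,-0.12],[0,0,0],0],
    [[0.2,-0.14,-0.12],[0,0,0],0],
    [[0.2,-0.14,-0.12],[0,0,0],0],
  ],
)

```text
time: 28.15
position: [388.3, 19.7, 174.3]
orientation: [2.153, 2.287, 0.001]
force: [2.8, 0.1, -0.2]
finger_gap: 0.1
```

Run:
```python
from h import *
st(); a=shot('top','t6.png');b=shot('scene','s6.png')
for c in('top','scene'): print(c,[(np.round(d['point']).tolist(),round(d['confidence'],2)) for n in('case_a','stop_face') for d in finder.place_of(c,n)])
C=cv2.resize(a[180:290,250:450,::-1],(600,330),interpolation=cv2.INTER_CUBIC)
E_=cv2.resize(b[194:284,137:337,::-1],(600,270),interpolation=cv2.INTER_CUBIC)
cv2.imwrite('pics/c6.png',np.vstack([cv2.convertScaleAbs(C,alpha=1.3),cv2.convertScaleAbs(E_,alpha=1.3)]))
go([*D(-110,0),150],PSI)
```

```text
t 28.15 pos [388.3  19.7 174.3] ori [2.153e+00 2.287e+00 1.000e-03] F [ 2.8  0.1 -0.2] gap 0.1
top [([551.0, -267.0, 18.0], 0.94), ([549.0, -235.0, 14.0], 0.85), ([548.0, -206.0, 15.0], 0.64), ([617.0, 363.0, -0.0], 0.56), ([455.0, 279.0, 4.0], 0.55), ([550.0, -190.0, 18.0], 0.84), ([550.0, -222.0, 35.0], 0.68)]
scene [([552.0, -237.0, 14.0], 0.88), ([370.0, 31.0, 0.0], 0.84), ([456.0, 282.0, -2.0], 0.81), ([551.0, -269.0, 19.0], 0.76), ([551.0, -204.0, 14.0], 0.55), ([616.0, 363.0, -1.0], 0.48), ([542.0, -191.0, 19.0], 0.74)]
go [ 432.6 -140.1  150. ] -> [-0.1603, 0.0324, 0.0242] [0.001, 0.0, -0.0] rows 3.3
```

View pics/c6.png

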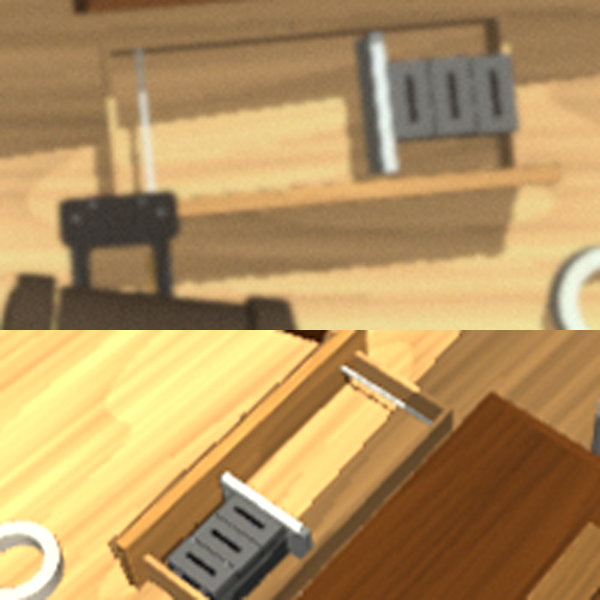

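Call:
move_arm(
  commands=[
    [[-0.16,0.032,0.024],[0,0,0],0],
    [[-0.16,0.032,0.024],[0,0,0],0],
    [[-0.16,0.032,0.024],[0,0,0],0],
    [[-0.16,0.032,0.024],[0,0,0],0],
    [[-0.16,0.032,0.074],[0,0,0],0],
    [[-0.16,0.032,0.124],[0,0,0],0],
    [[-0.16,0.032,0.128],[0,0,0],0],
    [[-0.16,0.032,0.128],[0,0,0],0],
  ],
)

```text
time: 29.25
position: [431.4, -139.8, 45.9]
orientation: [-2.151, -2.286, 0.001]
force: [0.1, 0.2, 1.0]
finger_gap: 0.4
```

Call:
move_arm(
  commands=[
    [[0,0.008,0],[0,0,0],0],
    [[0,0.018,0],[0,0,0],0],
    [[0,0.028,0],[0,0,0],0],
    [[0,0.038,0],[0,0,0],0],
    [[0,0.048,0],[0,0,0],0],
    [[0,0.058,0],[0,0,0],0],
    [[0,0.068,0],[0,0,0],0],
    [[0,0.078,0],[0,0,0],0],
    [[0,0.088,0],[0,0,0],0],
    [[0,0.098,0],[0,0,0],0],
    [[0,0.107,0],[0,0,0],0],
    [[0,0.115,0],[0,0,0],0],
  ],
)

```text
time: 30.45
position: [546.5, -131.6, 47.6]
orientation: [-2.15, -2.289, 0.001]
force: [-11.0, 0.4, 9.9]
finger_gap: 0.7
```

Call:
move_arm(
  commands=[
    [[0,0.008,0],[0,0,0],0],
    [[0,0.017,0],[0,0,0],0],
    [[0,0.026,0],[0,0,0],0],
    [[0,0.034,0],[0,0,0],0],
    [[0,0.041,0],[0,0,0],0],
    [[0,0.047,0],[0,0,0],0],
    [[0,0.052,0],[0,0,0],0],
    [[0,0.056,0],[0,0,0],0],
    [[0,0.056,0],[0,0,0],0],
  ],
)

```text
time: 31.35
position: [602.6, -127.8, 47.5]
orientation: [-2.15, -2.289, 0.0]
force: [-7.6, 2.7, 7.2]
finger_gap: 0.5
```

Call:
move_arm(
  commands=[
    [[0,0.004,0],[0,0,0],0],
    [[0,0.007,0],[0,0,0],0],
    [[0,0.01,0],[0,0,0],0],
    [[0,0.012,0],[0,0,0],0],
    [[0,0.014,0],[0,0,0],0],
    [[0,0.014,0],[0,0,0],0],
  ],
)

```text
time: 31.95
position: [614.0, -127.0, 47.5]
orientation: [-2.146, -2.286, 0.005]
force: [-19.7, 1.7, 13.7]
finger_gap: 0.6
```

Call:
move_arm(
  commands=[
    [[0,-0.01,0],[0,0,0],0],
    [[0,-0.03,0],[0,0,0],0],
    [[0,-0.08,0],[0,0,0],0],
    [[0,-0.13,0],[0,0,0],0],
    [[0,-0.18,0],[0,0,0],0],
    [[0,-0.18,-0.05],[0,0,0],0],
    [[0,-0.18,-0.1],[0,0,0],0],
    [[0,-0.18,-0.15],[0,0,0],0],
    [[0.05,-0.18,-0.15],[0,0,0],0],
    [[0.1,-0.18,-0.15],[0,0,0],0],
    [[0.15,-0.18,-0.15],[0,0,0],0],
    [[0.2,-0.18,-0.15],[0,0,0],0],
  ],
)

```text
time: 33.15
position: [424.5, 62.4, 197.5]
orientation: [2.15, 2.287, 0.003]
force: [1.5, -0.3, 0.0]
finger_gap: 0.1
```

Call:
move_arm(
  commands=[
    [[0.1,0,0],[0,0,0],0],
    [[0.1,0,0],[0,0,0],0],
    [[0.1,0,0],[0,0,0],0],
    [[0.1,0,0],[0,0,0],0],
    [[0.1,0,0],[0,0,0],0],
    [[0.1,0,0],[0,0,0],0],
    [[0.1,0,0],[0,0,0],0],
    [[0.1,0,0],[0,0,0],0],
    [[0.1,0,0],[0,0,0],0],
    [[0.1,0,0],[0,0,0],0],
    [[0.1,0,0],[0,0,0],0],
    [[0.1,0,0],[0,0,0],0],
  ],
)

```text
time: 34.35
position: [418.2, 160.2, 196.1]
orientation: [-2.151, -2.289, -0.0]
force: [0.2, 1.1, -0.9]
finger_gap: 0.5
```

Run:
```python
from h import *
st(); a=shot('top','t7.png');b=shot('scene','s7.png')
cv2.imwrite('pics/c7.png',np.hstack([cv2.convertScaleAbs(cv2.resize(a[:,:,::-1],(400,300)),alpha=1.5),cv2.convertScaleAbs(cv2.resize(b[:,:,::-1],(400,300)),alpha=1.3)]))
C=cv2.resize(a[60:200,255:440,::-1],(740,560),interpolation=cv2.INTER_CUBIC)
cv2.imwrite('pics/u7.png',cv2.convertScaleAbs(C,alpha=1.7))
for n in('jar','tape','tin','glue','cup','case_a'): print(n,[(np.round(d['point']).tolist(),round(d['confidence'],2)) for d in finder.place_of('top',n)])
```

```text
t 34.35 pos [418.2 160.2 196.1] ori [-2.151 -2.289 -0.   ] F [ 0.2  1.1 -0.9] gap 0.5
jar [([683.0, -214.0, 34.0], 0.24)]
tape [([390.0, -372.0, -4.0], 0.97), ([681.0, -227.0, 15.0], 0.61)]
tin [([737.0, 233.0, 0.0], 0.89)]
glue [([647.0, 471.0, -4.0], 0.86)]
cup [([750.0, 132.0, -2.0], 0.55), ([651.0, 470.0, -0.0], 0.46)]
case_a [([459.0, 279.0, 3.0], 0.75), ([374.0, 30.0, -0.0], 0.73), ([618.0, 364.0, -0.0], 0.71), ([680.0, -230.0, 12.0], 0.36)]
```

View pics/u7.png

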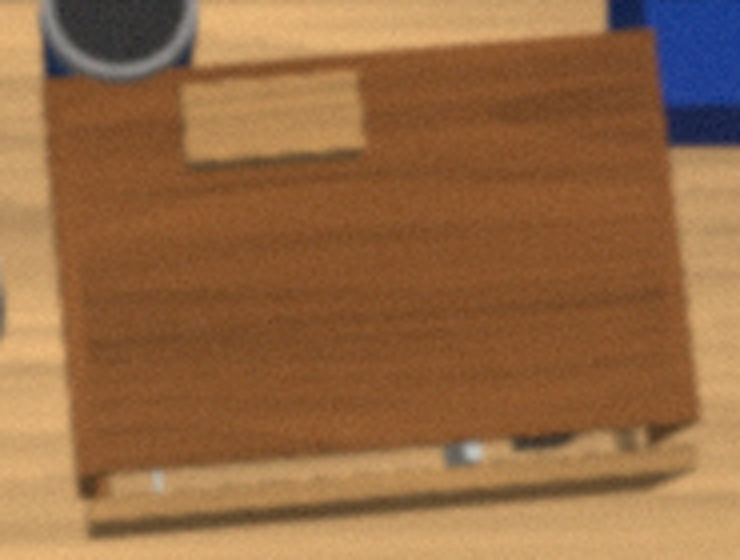

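View pics/c7.png

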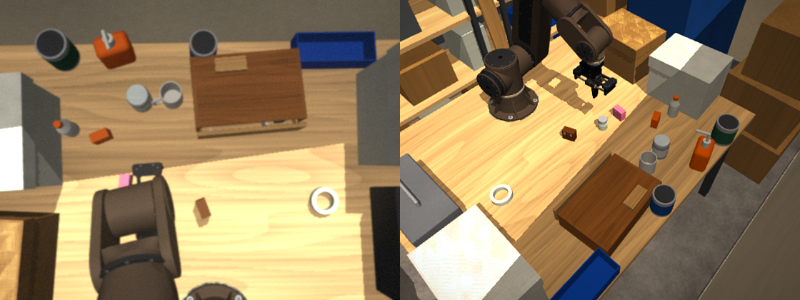

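Run:
```python
from h import *
a=cv2.imread('pics/t7.png'); x0,y0,f=350,160,8
C=cv2.convertScaleAbs(cv2.resize(a[y0:y0+30,x0:x0+90],None,fx=f,fy=f,interpolation=cv2.INTER_CUBIC),alpha=1.8); Z=C.copy()
Os=O+145*EX
for yc in(-136,-104,-72):
  q=[Os+(sx)*EX+(yc+sy)*EY for sx,sy in((-27,-16),(-27,16),(33,16),(33,-16))]
  u=(proj('top',[[*p,72] for p in q])-[x0,y0]+.5)*f; cv2.polylines(Z,[u.astype(int)],True,(0,255,0),1)
cv2.imwrite('pics/gap.png',np.vstack([C,Z]))
```

```text
(no output)
```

View pics/gap.png

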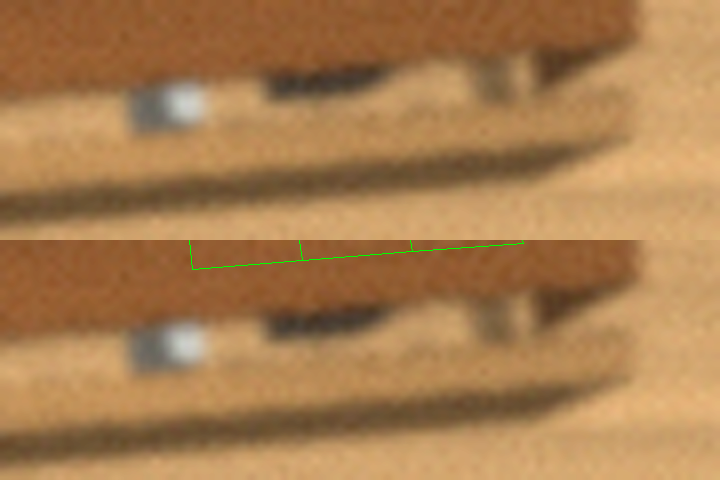

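Run:
```python
from h import *
Os=O+145*EX
for xf in(-27,-40,-50,-59):
 for z in(16,72):
  print(xf,z,[((proj('top',[*(Os+xf*EX+y*EY),z])[0]-[350,160]+.5)*8).round().tolist() for y in(-56,-88,-120,-152)])
b=cv2.imread('pics/t6.png'); 
for y in(-72,-104,-136): print(y,[int(b[tuple(np.round(proj('top',[*(O-x*EX+y*EY),z])[0]).astype(int)[::-1])].mean()) for x,z in((20,72),(40,16),(50,16))])
```

```text
-27 16 [[150.0, 67.0], [254.0, 59.0], [358.0, 50.0], [462.0, 42.0]]
-27 72 [[192.0, 29.0], [303.0, 21.0], [413.0, 12.0], [523.0, 3.0]]
-40 16 [[154.0, 109.0], [258.0, 101.0], [363.0, 92.0], [467.0, 84.0]]
-40 72 [[197.0, 74.0], [307.0, 65.0], [418.0, 56.0], [528.0, 47.0]]
-50 16 [[157.0, 141.0], [262.0, 133.0], [366.0, 125.0], [470.0, 116.0]]
-50 72 [[200.0, 108.0], [311.0, 99.0], [421.0, 90.0], [532.0, 82.0]]
-59 16 [[160.0, 171.0], [265.0, 162.0], [369.0, 154.0], [474.0, 146.0]]
-59 72 [[203.0, 139.0], [314.0, 130.0], [425.0, 121.0], [535.0, 112.0]]
-72 [91, 159, 128]
-104 [91, 86, 92]
-136 [86, 87, 94]
```

Run:
```python
from h import *
a=optics.read_camera('top').astype(int); t=cv2.imread('pics/t7.png')[:,:,::-1].astype(int)
print('change at drawer front',abs(a-t)[165:200,270:435].mean().round(2),a.shape)
optics.read_camera('scene'); print([(np.round(d['point']).tolist(),round(d['confidence'],2)) for d in finder.place_of('scene','jar')])
st(); print(finish_job())
```

```text
change at drawer front 1.84 (420, 560, 3)
[([443.0, 177.0, 0.0], 0.51)]
t 34.9 pos [418.2 160.2 196.1] ori [-2.151 -2.289 -0.   ] F [ 0.1  0.1 -1.1] gap 0.7
the job is handed in; nothing more can be done
None
```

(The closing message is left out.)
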